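Lay the blue-lidded pill organizer flat, lids up

TASK

Two pill organizers are standing on their long sides on the desk. Tip the one with the blue lids over, a quarter turn about its bottom edge, so that it lies flat with its blue lids facing up, ready to be filled; do not lift it off the desk, and leave it within a hand's breadth (about 10 cm) of where it stood. Leave the orange-lidded organizer and the white pill bottle standing where they are.

Things in the scene. Friction and masses are not known exactly. Their poses are not given: they have to be found in the camera images.
- blue_organizer_center (a point): Centre of a loose translucent box, 0.11 kg, 30 mm thick (own x), 120 long (own y), 58 high (own z, up); any yaw. Four blue lids, 10 mm deep, make its +x face. A fingertip push along own -x, 40 mm or more up, mid-length, pivots it on its far bottom edge with little sliding; past 27 degrees it falls flat, lids up, 30 mm high, centre 44 mm farther on.
- orange_organizer_center (a point): Centre of the second organizer, same size, frame and mass but with four orange lids; it also stands on a long side at any yaw and stays as it is. The two may have swapped places.
- pill_bottle: Empty white pill bottle, loose and light, 48 mm across and 85 mm high, standing on the desk behind the organizers; origin at the centre of its underside, z up.
Not all that is in view belongs to the job. Of the things that look like the pill_bottle, the middle-sized one is meant.

How it is judged (in metres and radians):
At the end, for the whole second after the job is handed in: The blue-lidded organizer lies flat on the desk at rest, lids up within 10 degrees, its centre within 130 mm of where it began; the orange-lidded organizer and the pill bottle stand upright (within 10 degrees) within 20 mm of where they began (angle between blue_organizer_center's own x axis and vertical below 0.17 rad and height (world z) of blue_organizer_center between 0.008 and 0.022 m and distance of blue_organizer_center from where it was at the start of the episode below 0.13 m and linear speed of blue_organizer below 0.02 m/s and angle between each of orange_organizer_center, pill_bottle's own z axis and vertical below 0.17 rad and distance of each of orange_organizer_center, pill_bottle from where it was at the start of the episode below 0.02 m); the robot touches nothing.
It fails at once if the blue-lidded organizer is lifted off the desk (its centre more than 75 mm up) (height (world z) of blue_organizer_center above 0.075 m).
It fails at once if the orange-lidded organizer is tipped (by more than 30 degrees) or moved more than 30 mm (angle between orange_organizer_center's own z axis and vertical above 0.52 rad or distance of orange_organizer_center from where it was at the start of the episode above 0.03 m).
It fails at once if the pill bottle is tipped by more than 30 degrees (angle between pill_bottle's own z axis and vertical above 0.52 rad).
It also fails if it takes over 32 s, if anything falls off the work surface, if the arm or the gripper's body presses on something with over 40 N, if the wrist force passes 120 N, or if a joint passes its speed limit or range.

ROBOT

A 6-joint arm with a two-finger parallel gripper is mounted at the origin on the work surface. World frame = base frame: x ahead of the robot, y to its left, z up, the work surface at z = 0. Lengths are in m, angles in degrees, forces in N, time in s.
With the tool pointing down it reaches from about 0.35 to 0.875 m from the base axis. Payload 4.2 kg.
Tool frame: the origin (TCP) lies on the centre line of the jaws, within the pads' length; the fingertips stand 19 mm ahead of it and the grasp point (between the pads) is the TCP; x points along the fingers, y is the direction in which the jaws open and shut, and the axes are right-handed (so a half turn about x gives the same grasp; the last joint's range is limited). The gripper opens to 87 mm and grips with 3 to 60 N. Pads are 19 mm wide; open, the fingers measure 117 mm over their backs; the gripper's body (75 mm by 190 mm) begins 51 mm behind the grasp point.
Start: joints at [88.327, 22.042, 0.453, 0, -68.411, -14.817], TCP at [0.177, 0.599, 0.242] pointing down, gripper open.
Joint ranges: [-179.83, 179.83], [-69.29, 118.12], [-61.27, 80.66], [-181.25, 117.63], [-171.15, -9.14], [-177.46, 177.46]. Speed limits (degrees/s): [159.86, 159.86, 180, 180, 180, 180].

INTERFACE

Orientations are given as a 3x3 rotation matrix whose columns are the frame's x, y, z axes.
In Python, from station import r, viewer, job, spotter gives the robot as it stands.
- The arm moves only by the tool play_rows, never from a script. Its argument "commands" is a list of rows, each an object of numbers: "fingers": the gripper command: -1 is fully open, 1 is shut, values between are in proportion; "tx", "ty", "tz": the shift along the tool's x, y, z normalised to -1 to 1, where 1 is 750 mm; "ax", "ay", "az": the turn, a rotation vector about the tool's x, y, z normalised to -1 to 1, where 1 is pi rad. In form: [{"fingers": .., "tx": .., "ty": .., "tz": .., "ax": .., "ay": .., "az": ..}, ...]. A call has 1 to 5 rows; each row is the pose to reach, as a shift and turn from the pose commanded when the call began, along the tool's axes at that moment, turning the shorter way round; what a row does not reach only later rows make up. A row lasts 1/12 s, in which the tool goes at most 41.7 mm and 7.16 degrees, less where a joint would pass 70% of its speed; a pose out of reach is approached as far as the arm can. A call with a number of a shift or a turn outside -1 to 1 is refused whole. A call with a gripper value outside its range is refused whole. The fingers move at their own pace and stop on an object; the grip force is fixed at half the most. Time passes only in rows, so rows that repeat a pose let the fingers close. It gives the time, the measured TCP pose, the force and the opening at its end, in the units of the state.
- r.sense(): the state, without advancing time (a new reading comes with each control period).
- viewer.capture(name): name is "scene" or "top" or "wrist"; returns a dict with "image" (480x640x3 uint8, red, green, blue), "fx", "fy", "cx", "cy" (pixels), "R" (3x3) and "t" (3): a world point X has camera coordinates R X + t; the wrist camera has in their place "mount" (4x4, takes a point from camera to tool coordinates, whose origin is the TCP and whose axes are the tool frame's). Camera axes: x right, y down, z forward; pixel columns grow to the right and rows downward; lengths in m; the calibration is good to about 2 mm. A picture is of the moment at which its call begins: read the wrist's pose just before it. There is no depth.
- job.finish_job(): hands the job in, once; it reports no verdict.
Trained networks look in a picture, given as the dict that the camera call returned (one of the last four; its "shot" number tells which), for a name from the list of things; names that differ only in an ending like _2 or _b are one class to them, and where a whole thing is asked for, a point or a joint stands for the part that bears it (a point fixed in the world has none). Each returns a list of dicts, best first, with "score" (0 to 1); they miss things now and then, are a little off and sometimes report something else, mostly with a low value. They report only what shows in the picture. A call takes as long as a camera call. They do not tell look-alikes from the thing itself.
- spotter.find_in(name, picture): "uv" ([column, row] in pixels, amid what is visible of it).
- spotter.silhouettes(name, picture): "region" (480x640 bool, what is visible of it) and "uv" ([column, row] in pixels, amid what is visible of it).
The state is a dict: "time_s": time; "joints": joint angles; "joint_velocities": joint speeds; "effort": joint torques, N m; "tcp_pos": TCP position; "ee_rot": TCP orientation; "wrist_force": force on the tool from outside, world axes, zero at the start; "moment": the same for the moment, N m; "gripper_width": opening from 0.0 (shut) to 1.0 (fully open).
Only numpy, scipy, OpenCV 4.12 (cv2) and the standard library are available. Lean on these libraries where they do the work, as an engineer would, in place of code of your own. Each camera call takes 0.05 s, during which the arm holds its last target. There are 200 camera calls.

## Working session

There is one attempt and no reset: what is moved stays moved. The work goes in short steps, Python scripts to look and compute and a tool call to move; the robot and the scene stay as the last step left them, time stands still between calls to the robot, and variables do not carry over. Pictures are saved under pics/ and viewed, about 8 in all and at most 12, crops included, and the job is handed in when it is done.

Besides the shell and the picture viewer there is one more tool, called after "Call:" by a JSON object that holds its "fn" and its "kwargs", one argument or row to a line. play_rows: Moves the arm, as the interface text tells. Its arguments: {"type":"object","properties":{"commands":{"type":"array"}},"required":["commands"]}

```bash
mkdir -p pics; cat > h.py <<'E'
import numpy as np, cv2
from station import r, viewer, job, spotter
def tri(obs):
    # obs: list of (cam, uv) -> world point by least squares
    A=[];b=[]
    for c,uv in obs:
        R=np.array(c["R"]);t=np.array(c["t"]).ravel()
        P=np.array([[c["fx"],0,c["cx"]],[0,c["fy"],c["cy"]],[0,0,1]])@np.c_[R,t]
        for k in (0,1):
            q=uv[k]*P[2]-P[k]; A.append(q[:3]); b.append(-q[3])
    return np.linalg.lstsq(np.array(A),np.array(b),rcond=None)[0]
def plane(c,uv,z):
    R=np.array(c["R"]);t=np.array(c["t"]).ravel()
    o=-R.T@t; d=R.T@np.array([(uv[0]-c["cx"])/c["fx"],(uv[1]-c["cy"])/c["fy"],1])
    return o+d*(z-o[2])/d[2]
def proj(c,X):
    p=np.array(c["R"])@X+np.array(c["t"]).ravel()
    return np.array([c["fx"]*p[0]/p[2]+c["cx"],c["fy"]*p[1]/p[2]+c["cy"]])
E
python3 - <<'E'
from h import *
import pickle
C={n:viewer.capture(n) for n in("scene","top")}
for n,c in C.items():
    cv2.imwrite(f"pics/{n}0.png",c["image"][:,:,::-1])
    print(n,"cam at",-np.array(c["R"]).T@np.array(c["t"]).ravel())
    for k in("blue_organizer_center","orange_organizer_center","pill_bottle"):
        print(k,[(np.round(d["uv"]),round(d["score"],2),np.round(plane(c,d["uv"],.03),3)) for d in spotter.silhouettes(k,c)])
pickle.dump(C,open("c0.pkl","wb"))
print(r.sense()["tcp_pos"],np.round(r.sense()["ee_rot"],3))
E
```

```text
scene cam at [ 1.15698229 -0.26301601  0.66152578]
blue_organizer_center [(array([376., 188.]), 0.58, array([0.575, 0.18 , 0.03 ]))]
orange_organizer_center [(array([172., 241.]), 0.85, array([ 0.507, -0.184,  0.03 ]))]
pill_bottle [(array([267., 290.]), 0.84, array([ 0.682, -0.094,  0.03 ])), (array([364., 352.]), 0.77, array([ 0.848, -0.028,  0.03 ])), (array([357., 294.]), 0.67, array([0.759, 0.018, 0.03 ]))]
top cam at [ 0.61105524 -0.00983147  0.98817688]
blue_organizer_center [(array([206., 308.]), 0.58, array([0.577, 0.188, 0.03 ]))]
orange_organizer_center [(array([426., 349.]), 0.82, array([ 0.505, -0.189,  0.03 ]))]
pill_bottle [(array([332., 151.]), 0.79, array([ 0.853, -0.032,  0.03 ])), (array([304., 196.]), 0.61, array([0.771, 0.019, 0.03 ])), (array([375., 232.]), 0.58, array([ 0.706, -0.106,  0.03 ]))]
[0.17735494 0.59922271 0.24138537] [[-0.    -0.284 -0.959]
 [-0.    -0.959  0.284]
 [-1.     0.    -0.   ]]
```

View pics/scene0.png

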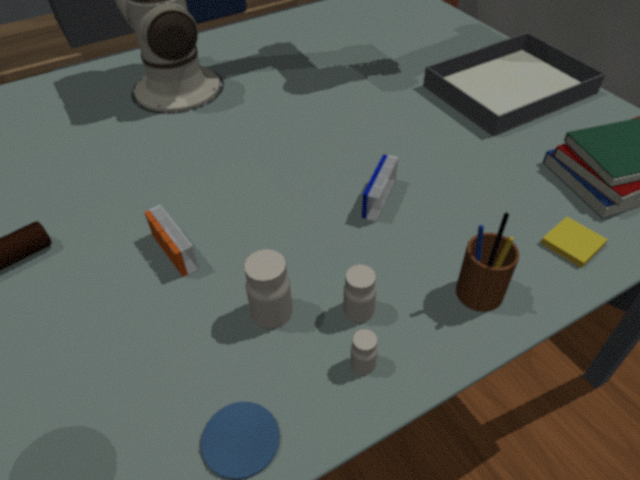

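View pics/top0.png

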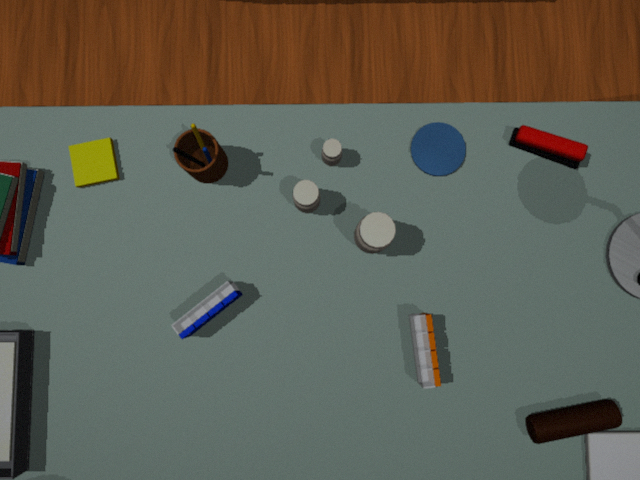

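The scene shows one blue-lidded organizer, at scene (376,188) / top (206,308), with its lids toward the robot and lower right. The orange one is at top (426,349). There are three bottles in the top view: large (375,232), middle (304,196) and small (332,151). The middle one is the pill_bottle. Next I'll get the blue organizer's yaw and check it in a crop.

```bash
python3 - <<'E'
from h import *
import pickle
C=pickle.load(open("c0.pkl","rb"))
c=C["top"];im=c["image"]
hsv=cv2.cvtColor(im,cv2.COLOR_RGB2HSV)
m=cv2.inRange(hsv,(110,150,60),(130,255,255)); m[:, :150]=0; m[:,260:]=0; m[:270]=0; m[350:]=0
P=np.argwhere(m)[:,::-1].astype(np.float32)
(u,v),wh,a=cv2.minAreaRect(P); print(len(P),(u,v),wh,a)
W=np.array([plane(c,p,.058)[:2] for p in P])
mu=W.mean(0);_,_,V=np.linalg.svd(W-mu);ly=V[0]
n=np.array([-ly[1],ly[0]]); n=n if n[0]<0 else -n  # own +x, toward lids
s=(W-mu)@ly;print("mid",mu+ly*(s.max()+s.min())/2,"len",np.ptp(s),"lid normal",n,"yaw",np.degrees(np.arctan2(n[1],n[0])))
w=(W-mu)@n;print("width",np.ptp(w),np.percentile(w,[3,97]))
# model overlay: search centre from box hypothesis
mid=mu+ly*(s.max()+s.min())/2
cen=mid+n*(np.percentile(w,97)-.015)
print("centre",cen)
yv=np.array([-n[1],n[0]])
for nm in("top","scene"):
    cc=C[nm];o=cv2.resize(cc["image"][:,:,::-1],None,fx=4,fy=4,interpolation=cv2.INTER_CUBIC)
    for z in(0,.058):
        q=[proj(cc,np.r_[cen+n*.015*a+yv*.06*b,z])*4+1.5 for a,b in((1,1),(1,-1),(-1,-1),(-1,1))]
        cv2.polylines(o,[np.int32(q)],True,(0,255,255) if z else (0,255,0),1)
    u,v=np.int32(proj(cc,np.r_[cen,.03])*4)
    C[nm+"o"]=o[v-220:v+220,u-200:u+200]
cv2.imwrite("pics/ov.png",np.hstack([C["topo"],C["sceneo"]]))
E
```

```text
424 (208.4163818359375, 314.52996826171875) (6.065883636474609, 71.55496978759766) 51.8427734375
mid [0.56767604 0.17879664] len 0.11860199054979745 lid normal [-0.78944842 -0.6138169 ] yaw -142.13399564372307
width 0.010176378187069887 [-0.0046628  0.004703 ]
centre [0.57580499 0.18511711]
```

View pics/ov.png

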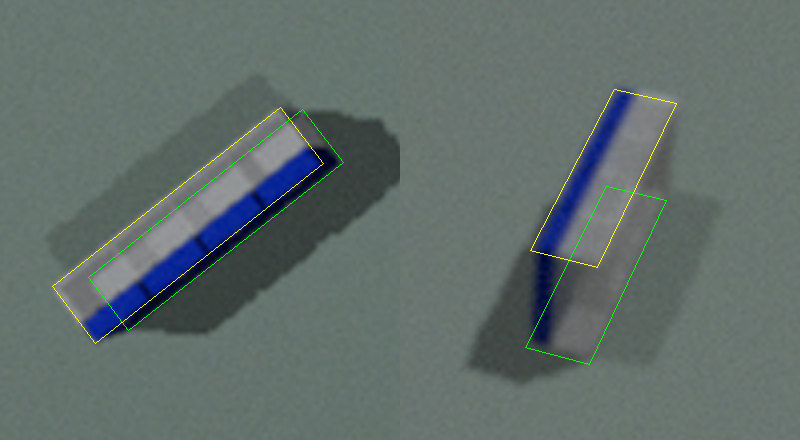

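Call:
{"fn": "play_rows", "kwargs": {
  "commands": [
    {"fingers": 1, "tx": 0, "ty": 0.449, "tz": -0.616, "ax": 0, "ay": 0, "az": 0},
    {"fingers": 1, "tx": 0, "ty": 0.449, "tz": -0.616, "ax": 0, "ay": 0, "az": 0},
    {"fingers": 1, "tx": 0, "ty": 0.449, "tz": -0.616, "ax": 0, "ay": 0, "az": 0},
    {"fingers": 1, "tx": 0, "ty": 0.449, "tz": -0.616, "ax": 0, "ay": 0, "az": 0},
    {"fingers": 1, "tx": 0, "ty": 0.449, "tz": -0.616, "ax": 0, "ay": 0, "az": 0}
  ]
}}

```text
time_s: 0.82
tcp_pos: [0.3047, 0.4322, 0.2417]
ee_rot: [[0.0, -0.283, -0.959], [0.0, -0.959, 0.283], [-1.0, -0.0, -0.0]]
wrist_force: [1.3, 1.2, -0.5]
gripper_width: 0.706
```

```bash
cat > go.py <<'E'
from h import *
import sys
s=r.sense();R=np.array(s["ee_rot"]);g=np.array([float(a) for a in sys.argv[1:4]])
Rt=np.array([[0,.614,-.789],[0,-.789,-.614],[-1,0,0]])
from scipy.spatial.transform import Rotation as Q
print("t",s["time_s"],np.round(s["tcp_pos"],4),"F",np.round(s["wrist_force"],2),"w",s["gripper_width"])
print("shift",np.round(R.T@(g-np.array(s["tcp_pos"]))/.75,4),"turn",np.round(Q.from_matrix(R.T@Rt).as_rotvec()/np.pi,4))
E
python3 go.py .5245 .1453 .242
```

```text
t 0.8167 [0.3047 0.4322 0.2417] F [ 1.29  1.16 -0.49] w 0.7061159897560029
shift [-0.0004  0.2839 -0.3894] turn [-3.019e-01 -1.000e-04  1.000e-04]
```

Call:
{"fn": "play_rows", "kwargs": {
  "commands": [
    {"fingers": 1, "tx": 0, "ty": 0.284, "tz": -0.389, "ax": 0, "ay": 0, "az": 0},
    {"fingers": 1, "tx": 0, "ty": 0.284, "tz": -0.389, "ax": 0, "ay": 0, "az": 0},
    {"fingers": 1, "tx": 0, "ty": 0.284, "tz": -0.389, "ax": 0, "ay": 0, "az": 0},
    {"fingers": 1, "tx": 0, "ty": 0.284, "tz": -0.389, "ax": 0, "ay": 0, "az": 0},
    {"fingers": 1, "tx": 0, "ty": 0.284, "tz": -0.389, "ax": 0, "ay": 0, "az": 0}
  ]
}}

```text
time_s: 1.23
tcp_pos: [0.4312, 0.2665, 0.242]
ee_rot: [[0.001, -0.283, -0.959], [0.001, -0.959, 0.283], [-1.0, -0.001, -0.0]]
wrist_force: [0.4, 0.1, 0.5]
gripper_width: 0.325
```

```bash
python3 go.py .5245 .1453 .242
```

```text
t 1.2333 [0.4312 0.2665 0.242 ] F [0.44 0.09 0.52] w 0.3249111876967727
shift [-0.      0.1198 -0.165 ] turn [-3.02e-01 -3.00e-04  2.00e-04]
```

Call:
{"fn": "play_rows", "kwargs": {
  "commands": [
    {"fingers": 1, "tx": 0, "ty": 0.12, "tz": -0.165, "ax": -0.302, "ay": 0, "az": 0},
    {"fingers": 1, "tx": 0, "ty": 0.12, "tz": -0.165, "ax": -0.302, "ay": 0, "az": 0},
    {"fingers": 1, "tx": 0, "ty": 0.12, "tz": -0.165, "ax": -0.302, "ay": 0, "az": 0},
    {"fingers": 1, "tx": 0, "ty": 0.12, "tz": -0.165, "ax": -0.302, "ay": 0, "az": 0},
    {"fingers": 1, "tx": 0, "ty": 0.12, "tz": -0.165, "ax": -0.302, "ay": 0, "az": 0}
  ]
}}

```text
time_s: 1.65
tcp_pos: [0.5258, 0.1432, 0.2415]
ee_rot: [[0.0, 0.274, -0.962], [-0.001, -0.962, -0.274], [-1.0, 0.001, -0.0]]
wrist_force: [0.4, 0.9, 0.2]
gripper_width: 0.022
```

```bash
python3 go.py .5245 .1453 .242
```

```text
t 1.65 [0.5258 0.1432 0.2415] F [0.4  0.89 0.23] w 0.021723527564762136
shift [-0.0007 -0.0031  0.001 ] turn [-0.122  -0.     -0.0003]
```

Call:
{"fn": "play_rows", "kwargs": {
  "commands": [
    {"fingers": 1, "tx": 0.1, "ty": -0.002, "tz": 0.002, "ax": -0.122, "ay": 0, "az": 0},
    {"fingers": 1, "tx": 0.15, "ty": -0.002, "tz": 0.002, "ax": -0.122, "ay": 0, "az": 0},
    {"fingers": 1, "tx": 0.2, "ty": -0.002, "tz": 0.002, "ax": -0.122, "ay": 0, "az": 0},
    {"fingers": 1, "tx": 0.232, "ty": -0.002, "tz": 0.002, "ax": -0.122, "ay": 0, "az": 0},
    {"fingers": 1, "tx": 0.232, "ty": -0.002, "tz": 0.002, "ax": -0.122, "ay": 0, "az": 0}
  ]
}}

```text
time_s: 2.07
tcp_pos: [0.5173, 0.1454, 0.0612]
ee_rot: [[-0.012, 0.612, -0.791], [-0.006, -0.791, -0.612], [-1.0, -0.003, 0.013]]
wrist_force: [-0.8, -0.6, -0.2]
gripper_width: 0.009
```

```bash
python3 go.py .564 .176 .067; python3 - <<'E'
from h import *
a=viewer.capture("top")["image"][200:420,100:400,::-1]; b=viewer.capture("scene")["image"][60:280,230:530,::-1]
cv2.imwrite("pics/pre.png",cv2.resize(np.vstack([np.hstack([a,b])]),None,fx=1.3,fy=1.3))
E
```

```text
t 2.0667 [0.5173 0.1454 0.0612] F [-0.78 -0.56 -0.18] w 0.008641278510658592
shift [-0.0087  0.0058 -0.0741] turn [-0.001   0.0042  0.0008]
```

View pics/pre.png

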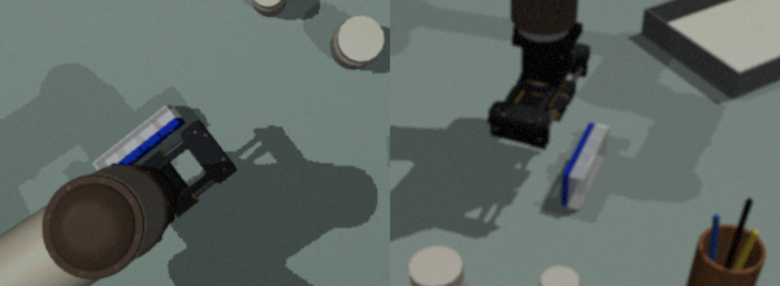

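Call:
{"fn": "play_rows", "kwargs": {
  "commands": [
    {"fingers": 1, "tx": -0.006, "ty": 0.004, "tz": -0.02, "ax": 0, "ay": 0, "az": 0},
    {"fingers": 1, "tx": -0.006, "ty": 0.004, "tz": -0.035, "ax": 0, "ay": 0, "az": 0},
    {"fingers": 1, "tx": -0.006, "ty": 0.004, "tz": -0.045, "ax": 0, "ay": 0, "az": 0},
    {"fingers": 1, "tx": -0.006, "ty": 0.004, "tz": -0.052, "ax": 0, "ay": 0, "az": 0},
    {"fingers": 1, "tx": -0.006, "ty": 0.004, "tz": -0.058, "ax": 0, "ay": 0, "az": 0}
  ]
}}

```text
time_s: 2.58
tcp_pos: [0.5588, 0.1729, 0.0739]
ee_rot: [[0.002, 0.613, -0.79], [0.001, -0.79, -0.613], [-1.0, 0.0, -0.003]]
wrist_force: [0.1, -0.8, 0.2]
gripper_width: 0.002
```

```bash
python3 go.py .564 .176 .067
```

```text
t 2.5833 [0.5588 0.1729 0.0739] F [ 0.12 -0.76  0.15] w 0.0016955403369448992
shift [ 0.0092  0.001  -0.008 ] turn [-0.0003 -0.0008 -0.0001]
```

The tip is too near the top edge, so I'll back off, lower it about 9 mm, then push.

Call:
{"fn": "play_rows", "kwargs": {
  "commands": [
    {"fingers": 1, "tx": 0, "ty": 0, "tz": 0.025, "ax": 0, "ay": 0, "az": 0},
    {"fingers": 1, "tx": 0.012, "ty": 0, "tz": 0.03, "ax": 0, "ay": 0, "az": 0},
    {"fingers": 1, "tx": 0.012, "ty": 0, "tz": 0.03, "ax": 0, "ay": 0, "az": 0},
    {"fingers": 1, "tx": 0.012, "ty": 0, "tz": 0.03, "ax": 0, "ay": 0, "az": 0}
  ]
}}

```text
time_s: 2.92
tcp_pos: [0.5399, 0.1582, 0.0629]
ee_rot: [[-0.0, 0.613, -0.79], [-0.001, -0.79, -0.613], [-1.0, 0.0, 0.001]]
wrist_force: [0.6, 0.3, -0.5]
gripper_width: 0.004
```

```bash
python3 go.py .564 .176 .065;  python3 - <<'E'
from h import *
a=viewer.capture("top")["image"][200:420,100:400,::-1]; b=viewer.capture("scene")["image"][60:280,230:530,::-1]
cv2.imwrite("pics/pre2.png",cv2.resize(np.vstack([np.hstack([a,b])]),None,fx=1.3,fy=1.3))
E
```

```text
t 2.9167 [0.5399 0.1582 0.0629] F [ 0.6   0.32 -0.46] w 0.004380416024574097
shift [-0.0029  0.0009 -0.0399] turn [-0.0003  0.0002 -0.    ]
```

View pics/pre2.png

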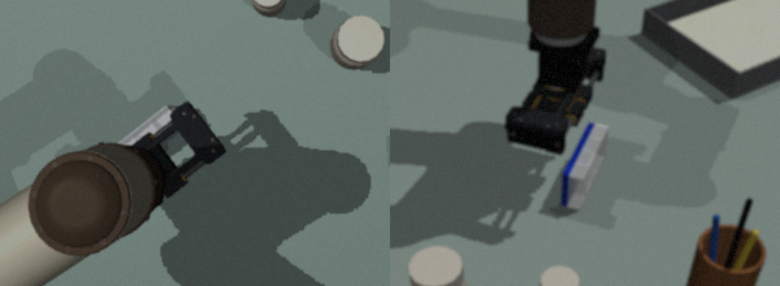

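The box still stands and the fingers are behind mid-length. Pushing now.

Call:
{"fn": "play_rows", "kwargs": {
  "commands": [
    {"fingers": 1, "tx": -0.002, "ty": 0, "tz": -0.02, "ax": 0, "ay": 0, "az": 0},
    {"fingers": 1, "tx": -0.002, "ty": 0, "tz": -0.034, "ax": 0, "ay": 0, "az": 0},
    {"fingers": 1, "tx": -0.002, "ty": 0, "tz": -0.046, "ax": 0, "ay": 0, "az": 0},
    {"fingers": 1, "tx": -0.002, "ty": 0, "tz": -0.058, "ax": 0, "ay": 0, "az": 0},
    {"fingers": 1, "tx": -0.002, "ty": 0, "tz": -0.068, "ax": 0, "ay": 0, "az": 0}
  ]
}}

```text
time_s: 3.43
tcp_pos: [0.5813, 0.1904, 0.0645]
ee_rot: [[0.0, 0.613, -0.79], [0.0, -0.79, -0.613], [-1.0, 0.0, -0.0]]
wrist_force: [0.3, 0.2, 0.8]
gripper_width: 0.007
```

```bash
python3 go.py .564 .176 .065;  python3 - <<'E'
from h import *
b=viewer.capture("scene")["image"][60:280,230:530,::-1]
cv2.imwrite("pics/push.png",cv2.resize(b,None,fx=2,fy=2))
E
```

```text
t 3.4333 [0.5813 0.1904 0.0645] F [0.32 0.17 0.76] w 0.007230060448857734
shift [-0.0007  0.001   0.0299] turn [-0.0003 -0.0001 -0.    ]
```

View pics/push.png

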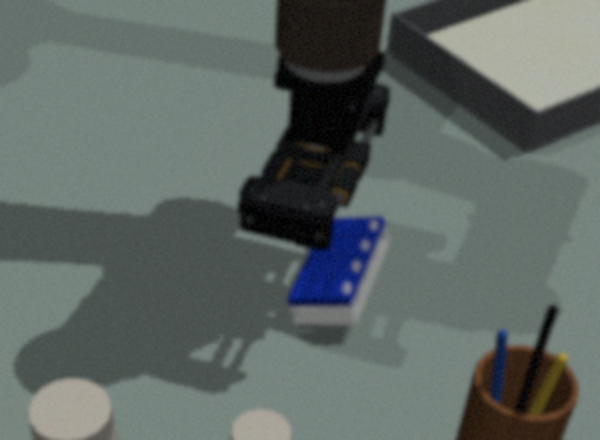

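It has fallen with the lids up, or nearly so. I'll retract upward and back, then check.

Call:
{"fn": "play_rows", "kwargs": {
  "commands": [
    {"fingers": 1, "tx": -0.04, "ty": 0, "tz": 0.05, "ax": 0, "ay": 0, "az": 0},
    {"fingers": 1, "tx": -0.1, "ty": 0, "tz": 0.1, "ax": 0, "ay": 0, "az": 0},
    {"fingers": 1, "tx": -0.16, "ty": 0, "tz": 0.15, "ax": 0, "ay": 0, "az": 0},
    {"fingers": 1, "tx": -0.2, "ty": 0, "tz": 0.2, "ax": 0, "ay": 0, "az": 0},
    {"fingers": 1, "tx": -0.2, "ty": 0, "tz": 0.2, "ax": 0, "ay": 0, "az": 0}
  ]
}}

```text
time_s: 3.9
tcp_pos: [0.4631, 0.0987, 0.2126]
ee_rot: [[-0.001, 0.613, -0.79], [-0.0, -0.79, -0.613], [-1.0, -0.0, 0.001]]
wrist_force: [-0.6, 0.1, 0.2]
gripper_width: 0.009
```

```bash
python3 go.py .564 .176 .065;  python3 - <<'E'
from h import *
import pickle
C0=pickle.load(open("c0.pkl","rb"))
C={n:viewer.capture(n) for n in("scene","top")}
f=lambda n,k,C: [np.round(d["uv"],1) for d in spotter.find_in(k,C[n])][:3]
for n in C:
    for k in("blue_organizer_center","orange_organizer_center","pill_bottle"): print(n,k,f(n,k,C))
    o=spotter.silhouettes("orange_organizer_center",C[n]); print(np.round(o[0]["uv"]) if o else o)
u=[spotter.find_in("blue_organizer_center",C[n]) for n in C]
if all(u):
    X=tri([(C[n],x[0]["uv"]) for n,x in zip(C,u)]); print("blue now",X,"moved",np.hypot(*(X[:2]-[.5758,.1851])))
# image change around bystanders (top view)
d=np.abs(C["top"]["image"].astype(int)-C0["top"]["image"]).max(2)
print("diff mid bottle",(d[175:215,285:325]>40).sum(),"orange",(d[305:395,405:445]>40).sum())
a=C["top"]["image"][120:420,150:450,::-1]; b=C["scene"]["image"][100:400,130:430,::-1]
cv2.imwrite("pics/end.png",cv2.resize(np.hstack([a,b]),None,fx=1.33,fy=1.33))
E
```

```text
t 3.9 [0.4631 0.0987 0.2126] F [-0.58  0.14  0.21] w 0.008758212859847979
shift [ 0.1966  0.0011 -0.1695] turn [-0.0003  0.0002  0.    ]
scene blue_organizer_center [array([402.1, 201.3])]
scene orange_organizer_center [array([169.5, 240.5])]
scene pill_bottle [array([268.3, 289.4]), array([359.6, 292.1]), array([364.2, 353.1])]
[170. 244.]
top blue_organizer_center [array([197. , 288.3])]
top orange_organizer_center [array([425. , 351.9])]
top pill_bottle [array([331.2, 150.8]), array([305.3, 198. ]), array([373.2, 232.5])]
[426. 351.]
blue now [0.61226341 0.21018627 0.01215702] moved 0.04425947985124353
diff mid bottle 0 orange 387
```

View pics/end.png

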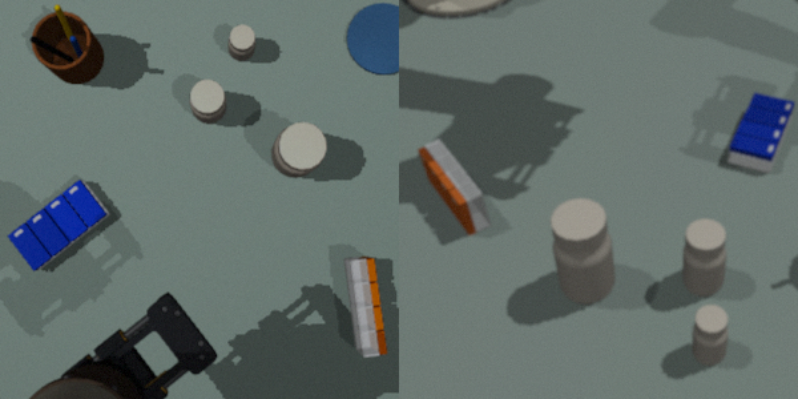

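The blue organizer lies flat with its lids up, about 44 mm from where it stood. The orange organizer and the bottles still stand; the pixel changes near the orange one come from the arm's shadow. The arm is clear, so I'm handing in.

```bash
python3 -c "
from h import *
print(job.finish_job())"
```

```text
the job is handed in; nothing more can be done
None
```

I tipped the blue-lidded organizer over with one push of the closed fingertips at mid-length, about 45 mm up. Then I drew the arm back up and away and handed the job in, with the clock at about 4 s.

- **Blue organizer:** it lies flat with its lids up. Two views put its centre at z = 12 mm, about 44 mm from where it started.
- **Orange organizer:** it still stands and was never touched. The orange check disagreed at first: 387 pixels near it had changed. The picture shows that as the arm's shadow, and its detected position is within about 3 px of the start.
- **Pill bottle (the middle-sized one):** it still stands, and nothing changed in the top view around it.
- **Push height:** the first approach came in too high, so I backed off and lowered the fingers about 10 mm before pushing. A picture showed the box still standing after that.

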